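Case up a desk clock and snap its bezel home

ROBOT

A 7-joint arm with a two-finger parallel gripper is mounted at the origin on a cart in front of the work surface, level with it; the furniture and walls round the work are solid. World frame = base frame: x ahead of the robot, y to its left, z up, the work surface at z = 0. Lengths are in mm, angles in rad, forces in N, time in s.
With the tool pointing down it reaches from about 425 to 1025 mm from the base axis. Payload 9.4 kg.
Tool frame: the origin (TCP) lies on the centre line of the jaws, within the pads' length; the fingertips stand ahead of it and the grasp point (between the pads) lies 2 mm behind it (manip.tips_ahead is the z of the fingertips in the tool frame, in mm); z points along the fingers, y is the line along which they close (so a half turn about z gives the same grasp; the last joint's range is limited). The gripper opens to 93 mm and grips with 3 to 60 N. Pads are 15 mm wide; open, the fingers measure 128 mm over their backs; the gripper's body (75 mm by 188 mm) begins 65 mm behind the grasp point.
Start: joints at [1.192, 0.599, -0.003, 1.599, 0.002, 0.943, -0.08], TCP at [215.489, -692.234, 235.618] pointing down, gripper open.
Joint ranges: [-2.57, 2.57], [-0.35, 1.97], [-1.29, 1.29], [0.11, 2.56], [-1.05, 4.19], [0.11, 1.86], [-2.63, 2.63]. Speed limits (rad/s): [2.22, 2.22, 3.01, 3.01, 3.14, 3.14, 3.14].

INTERFACE

Orientations are given as a 3x3 rotation matrix whose columns are the frame's x, y, z axes.
In Python, from station import readout, capture, camera_info, manip, find_in, pinpoint gives the robot as it stands. The module is installed in compiled form; this text tells all that it offers.
- The arm moves only by the shell command python3 -m jog 'ROWS' [FORCE]. ROWS is JSON, a list of rows, each an object of numbers: "x", "y", "z": the shift along the tool's x, y, z in m; "rx", "ry", "rz": the turn, a rotation vector about the tool's x, y, z in degrees; "fingers": the finger opening in m, from 0 to 0.093. In form: [{"x": .., "y": .., "z": .., "rx": .., "ry": .., "rz": .., "fingers": ..}, ...]. A call has 1 to 20 rows; each row shifts and turns the commanded pose from where the row before left it, along the tool's axes as they then stand; what a row does not reach is not made up. A row lasts 1/12 s, in which the tool goes at most 41.7 mm and 7.16 degrees, less where a joint would pass 70% of its speed; a pose out of reach is approached as far as the arm can. A call with a gripper value outside its range is refused whole. The fingers move at their own pace and stop on an object; FORCE is the grip in N (left out, the last holds). Time passes only in rows, so rows that do not move let the fingers close. It gives the time, the measured TCP pose, the force, the opening and the grip force at its end, in the units of the state.
- readout.read_state(): the state, without advancing time (a new reading comes with each control period).
- capture(name): name is "side" or "top" or "wrist"; returns the picture (420x560x3 uint8, blue, green, red); there is no depth.
- camera_info(name): a dict with "vfov" (degrees; the focal length in pixels is half the picture's height over the tangent of half this angle, whatever the lens; pixels are square), "cx", "cy" (the principal point, pixels), "k1" (the pictures are not rectified: a ray, as slopes to the right and down, at radius r is drawn at 1 + k1 r^2 times it, then the intrinsics apply), "view" (4x4, takes a point from world to camera coordinates). Camera axes: x right, y up, looking along -z (the intrinsics and any distortion apply to the point x, -y, -z); pixel columns grow to the right and rows downward; lengths in mm; the calibration is good to about 2 mm. A picture is of the moment at which its call begins: read the wrist's pose just before it. camera_info takes no time and is no camera call; for the wrist camera it gives the pose at the moment of the call.
- manip.hand_in(): hands the job in; it is judged then, once.
Trained networks look in the newest picture that a camera, given by its name, has taken for a name from the list of things; names that differ only in an ending like _2 or _b are one class to them, and where a whole thing is asked for, a point or a joint stands for the part that bears it (a point fixed in the world has none). Each returns a list of dicts, best first, with "conf" (0 to 1); they miss things now and then, are a little off and sometimes report something else, mostly with a low value. They report only what shows in the picture. A call takes as long as a camera call. They do not tell look-alikes from the thing itself.
- find_in(camera, name): "point" ([x, y, z] in mm, in the coordinates of the camera as it stood for that picture, good to about 4 mm: the middle of the surface that is visible of it).
- pinpoint(camera, name): "point" ([x, y, z] in mm, in the coordinates of the camera as it stood for that picture, good to about 4 mm: a listed point, or the origin of a listed thing).
The state is a dict: "time_s": time; "joint_pos": joint angles; "dq": joint speeds; "tau": joint torques, N m; "position": TCP position; "tool_rot": TCP orientation; "wrist_force": force on the tool from outside, world axes, zero at the start; "moment": the same for the moment, N m; "opening": opening from 0.0 (shut) to 1.0 (fully open); "gripper_force": force on a finger pad.
Only numpy, scipy, OpenCV 4.12 (cv2) and the standard library are available. Lean on these libraries where they do the work, as an engineer would, in place of code of your own. Each camera call takes 0.05 s, during which the arm holds its last target. There are 200 camera calls.

TASK

Case up the small desk clock: stand the clock movement, dial up, in the well of the case that the vice holds, with its lug down in the notch, and let go of it. Then put the glazed bezel over it and press it straight down until it snaps over the spring catches and sits flush on the shoulder of the case all round, without bearing down with crushing force and leaving the tweezers, the putty tin and the loupe where they are. Do not let go at the end: the program finishes with the gripper still on the bezel, holding it down with a steady push of about 10 N.

Things in the scene. Friction and masses are not known exactly. Their poses are not given: they have to be found in the camera images.
- case_vice: grey case vice fixed on the bench: base 70 mm (x) by 112 mm (y), two jaws with white pads along its y axis, jaws 30 mm high; origin at the centre of its underside, on the bench. It grips the clock case at its centre.
- clock_case: round steel clock case, open side up, fixed in the vice; origin at the centre of its underside, 15 mm above the bench; z up, +x to twelve o'clock (small crown on its side; a flat foot 24 mm wide stands out at six o'clock). Body 58 mm across up to the shoulder at z = 20 mm; from there rises a neck, 44 mm outside, tapering to 41 mm at its rounded top at z = 28.5 mm.
- well_floor (a point): centre of the flat floor of the case's round well (inside the neck), where the movement stands; 11 mm above the case's origin. The well is 38 mm across and 17.5 mm deep below the neck's top.
- notch (a point): middle of the bottom of the only notch in the neck, at twelve o'clock (+x of the case), 20.5 mm from the case's axis and level with the shoulder; the notch is 11 mm wide, 8.5 mm deep and open at the top.
- shoulder (a point): centre of the case's flat shoulder, 20 mm above its origin, 58 mm across, on which the bezel's lower edge must sit. Above it four sprung steel catches look out of the neck at 45, 135, 225, 315 degrees; their noses slope out from the neck's top to 49 mm across, 3.8 mm above the shoulder, and give way inward.
- movement: clock movement: upright drum 35 mm in diameter, 27 mm high, black below, steel rim and white dial on top (double bar at twelve); its lowest 4 mm taper to 29 mm; origin at the centre of its underside, z up, +x to its lug and twelve o'clock; about 90 g. Stands on the 3 mm work mat. Seated, it rises 9.5 mm above the neck: hold it by its upper 9 mm while it goes in.
- lug (a point): underside of the movement's brass lug, 19.5 mm from its axis along +x and 10.5 mm above its underside; the lug is 7 mm wide, 4.5 mm high and stands 4 mm out of the drum. If it is not down in the notch the movement stands askew, too high for the bezel.
- bezel: round steel bezel with clear glass, like a cap open below: 55 mm in diameter, 22.5 mm high, about 80 g; origin at the centre of its lower edge, z up; fits at any yaw. Glass 19.5 to 21.5 mm above the lower edge. Stands open side down on the 3 mm work mat.
- bezel_bead (a point): centre of the bead inside the bezel's lower edge: 45.6 mm opening, about 0.8 mm play all round the neck. Lowered on the case it rests on the catches with its lower edge about 6 mm above the shoulder; pushed down, the force climbs to about 10 to 15 N, drops to nothing or below about 2 mm above the shoulder as the catches snap over the bead, then rises steeply as it seats.
- tweezers: steel tweezers lying flat between vice and mat, 111 mm long (its y axis), 4 mm high; bystander; origin at the centre of its underside
- putty_tin: round black tin between tape dispenser and tweezers, 61 mm in diameter, 26 mm high; bystander; origin at the centre of its underside
- loupe: black lens barrel lying on its side, 42 mm each way; bystander; origin at the centre of its underside
There are look-alikes about, which are no part of the job. There is more than one size of the movement; the one meant has the size given above.

How it is judged (in metres and radians):
On the way, in this order (a step that is already met when the one before it is completed fails the run):
1. the movement stands on the floor of the well with its lug in the notch, and the fingers have let go of it (z of movement in the frame of clock_case below 0.013 m and horizontal distance between movement and clock_case below 0.003 m and horizontal distance between lug and notch below 0.006 m and angle between movement's own z axis and vertical below 0.06 rad and contact force between the fingers and movement below 0.1 N), for 0.2 s.
2. the bezel has snapped over the catches and sits on the shoulder (z of bezel in the frame of clock_case below 0.0208 m and horizontal distance between bezel and clock_case below 0.003 m and angle between bezel's own z axis and vertical below 0.03 rad), for 0.2 s.
At the end, for the whole second after the job is handed in: Movement in the well: underside within 2 mm of the floor, centred within 3 mm, lug in the notch, upright. Bezel snapped on: lower edge within 0.8 mm of the shoulder, centred within 3 mm, level; fingers still on it and pressing it on the case with 4 to 45 N (all of step 2 and z of movement in the frame of clock_case below 0.013 m and horizontal distance between movement and clock_case below 0.003 m and horizontal distance between lug and notch below 0.006 m and angle between movement's own z axis and vertical below 0.06 rad and z of bezel in the frame of clock_case above 0.018 m and contact force between bezel and clock_case between 4 and 45 N and contact force between the fingers and bezel above 3 N); the arm keeps its last pose, push and grip.
It fails at once if the bezel is borne down on the case with more than 60 N (contact force between bezel and clock_case above 60 N).
It fails at once if a bystander (tweezers, putty tin, loupe) is moved more than 20 mm (distance of any of tweezers, putty_tin, loupe from where it was at the start of the episode above 0.02 m).
It also fails if it takes over 67 s, if anything falls off the work surface, if the arm or the gripper's body presses on something with over 40 N, if the wrist force passes 120 N, or if a joint passes its speed limit or range.

## Working session

There is one attempt and no reset: what is moved stays moved. The work goes in short steps, Python scripts to look and compute and a shell command to move; the robot and the scene stay as the last step left them, time stands still between calls to the robot, and variables do not carry over. Pictures are saved under pics/ and viewed, at most 10 in all, crops included, and the job is handed in when it is done.

```bash
mkdir -p pics
cat > h.py <<'E'
import numpy as np, cv2
from station import readout, capture, camera_info, manip, find_in, pinpoint
def K(ci):
    f=210/np.tan(np.radians(ci['vfov'])/2); return f
def w2p(ci,P):
    p=np.array(ci['view'])@np.append(P,1); s=np.array([p[0],-p[1]])/-p[2]
    s=s*(1+ci['k1']*(s@s)); return s*K(ci)+[ci['cx'],ci['cy']]
def ray(ci,uv):
    d=(np.array(uv,float)-[ci['cx'],ci['cy']])/K(ci); s=d.copy()
    for _ in range(20): s=d/(1+ci['k1']*(s@s))
    V=np.array(ci['view']); R=V[:3,:3]; o=-R.T@V[:3,3]
    return o,R.T@np.array([s[0],-s[1],-1])
def p2w(ci,uv,z):
    o,d=ray(ci,uv); return o+d*(z-o[2])/d[2]
def c2w(ci,p): return (np.linalg.inv(np.array(ci['view']))@np.append(p,1))[:3]
def nets(cam,ci,names,fn):
    for n in names:
        for r in fn(cam,n)[:4]:
            W=c2w(ci,r['point']); print(cam,fn.__name__,n,round(r['conf'],2),W.round(1),w2p(ci,W).round(0))
E
python3 - <<'E'
from h import *
s=readout.read_state(); print(s, manip.tips_ahead)
for c in ['top','side','wrist']:
    ci=camera_info(c); im=capture(c); cv2.imwrite(f'pics/{c}0.png',im)
    print(c,ci['vfov'],ci['k1'],np.linalg.inv(ci['view'])[:3].round(2).tolist())
    if c!='wrist':
        nets(c,ci,['movement','bezel','clock_case','lug','notch','tweezers','putty_tin','loupe'],pinpoint)
E
```

```text
{'time_s': 0.0, 'joint_pos': array([ 1.19228637,  0.60011806, -0.00252626,  1.60008619,  0.00181771,
        0.94288128, -0.07978259]), 'dq': array([-0.00121869, -0.00059997,  0.00052717, -0.0003403 ,  0.00042241,
        0.00016454,  0.00027282]), 'tau': array([ 2.39410483e-04, -7.65077376e+01,  1.49699036e+00, -2.52353168e+01,
       -5.24780340e-02,  1.69874233e-02,  1.60853483e-04]), 'position': array([ 215.34926369, -691.82535163,  234.78089766]), 'tool_rot': array([[ 9.54778520e-01,  2.97317379e-01, -5.94858526e-04],
       [ 2.97317930e-01, -9.54777554e-01,  1.36747154e-03],
       [-1.61384515e-04, -1.48249456e-03, -9.99998888e-01]]), 'wrist_force': array([ 0.11513338,  0.86844016, -0.80727017]), 'moment': array([ 0.01221487,  0.00091644, -0.02398127]), 'gripper_force': 0.0, 'opening': 1.0021592282827727} 17.0
top 51.597438693956086 -0.14163271877052958 [[0.01, 1.0, -0.06, 510.27], [-1.0, 0.01, -0.01, -142.73], [-0.01, 0.06, 1.0, 904.45]]
top call movement 0.81 [ 404.2 -122.2    2.3] [283. 282.]
top call movement 0.57 [ 468.4 -329.2    4.4] [383. 252.]
top call bezel 0.73 [ 5
[... 684 characters left out ...]
. 249.]
side call movement 0.56 [ 469.1 -330.1    1.4] [311. 184.]
side call bezel 0.67 [ 580.5 -297.7    4.3] [258. 191.]
side call clock_case 0.69 [454.7  16.6  14.5] [335. 294.]
side call lug 0.82 [ 398.6 -149.3   12.1] [357. 231.]
side call lug 0.64 [ 483.6 -323.8   11.1] [305. 181.]
side call notch 0.77 [477.7  11.1  34.6] [321. 283.]
side call tweezers 0.57 [ 517.3 -182.    -0.7] [291. 226.]
side call putty_tin 0.76 [ 608.6 -122.3   -0.8] [240. 247.]
side call loupe 0.86 [668.1 -97.9   4.3] [205. 254.]
side call loupe 0.62 [ 467.6 -333.7    1.5] [312. 183.]
wrist 62.33649875555873 -0.00581471537706483 [[0.3, 0.91, 0.29, 295.87], [-0.95, 0.28, 0.09, -667.34], [-0.0, -0.3, 0.95, 383.84]]
```

Run:
```python
import cv2
a=cv2.imread('pics/top0.png')[130:310,180:420]; cv2.imwrite('pics/t1.png',cv2.resize(a,(800,600),interpolation=cv2.INTER_CUBIC))
b=cv2.imread('pics/side0.png')[140:320,180:420]; cv2.imwrite('pics/s1.png',cv2.resize(b,(800,600),interpolation=cv2.INTER_CUBIC))
```

```text
(no output)
```

View pics/t1.png

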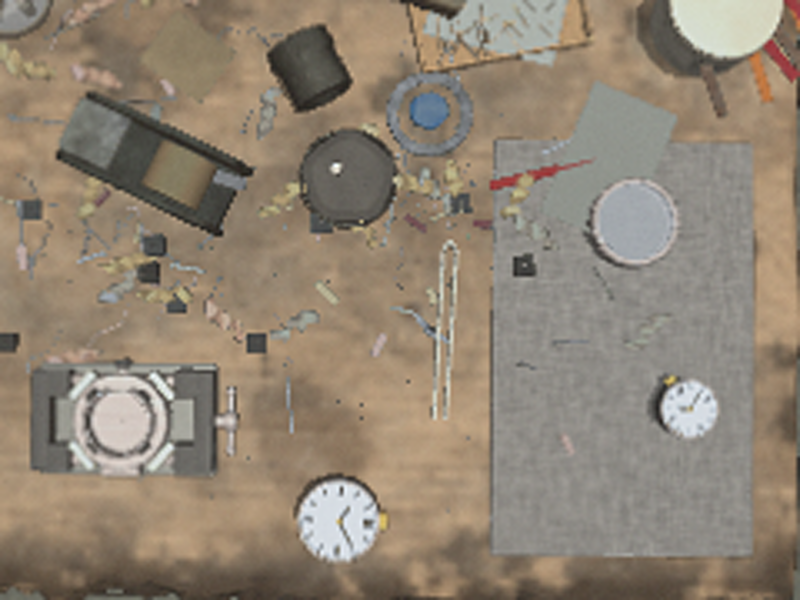

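View pics/s1.png

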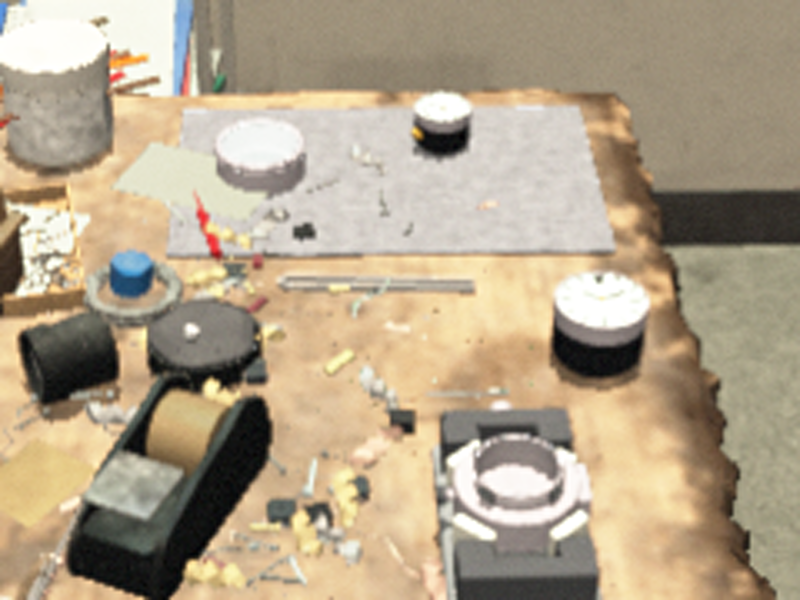

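The top view (crop, scale 3.33) shows the small clock on the mat at (690,407) with its brass lug at about (672,380). The bezel is at (635,222). The case in the vice is at (122,425) with its crown at (125,362), so twelve o'clock points to +x. The larger clock at (338,520), off the mat, is the look-alike. The side view agrees with all of this. Next I move the wrist camera over the mat.

```bash
python3 -m jog '[{"x":0.0275,"y":-0.02},{"x":0.0275,"y":-0.02},{"x":0.0275,"y":-0.02},{"x":0.0275,"y":-0.02},{"x":0.0275,"y":-0.02},{"x":0.0275,"y":-0.02},{"x":0.0275,"y":-0.02},{"x":0.0275,"y":-0.02},{"x":0.0275,"y":-0.02},{"x":0.0275,"y":-0.02},{"x":0.0275,"y":-0.02},{"x":0.0275,"y":-0.02},{"x":0.0275,"y":-0.02},{"x":0.0275,"y":-0.02},{},{},{}]'
python3 - <<'E'
from h import *
s=readout.read_state(); print(s['joint_pos'].round(2), s['position'].round(1),s['tool_rot'].round(3).tolist(),s['time_s'])
ci=camera_info('wrist'); im=capture('wrist'); cv2.imwrite('pics/w1.png',im)
nets('wrist',ci,['movement','bezel','lug','bezel_bead','clock_case','notch'],pinpoint)
a=im; cv2.imwrite('pics/w1v.png',cv2.resize(a,(800,600),interpolation=cv2.INTER_CUBIC))
E
```

```text
[ 1.19  0.6  -0.    1.6   0.    0.94 -0.08] [ 215.5 -692.2  235.6] [[0.955, 0.297, -0.0], [0.297, -0.955, -0.0], [-0.0, 0.0, -1.0]] 0.95validation failed for argument at $[0]...
```

View pics/w1v.png

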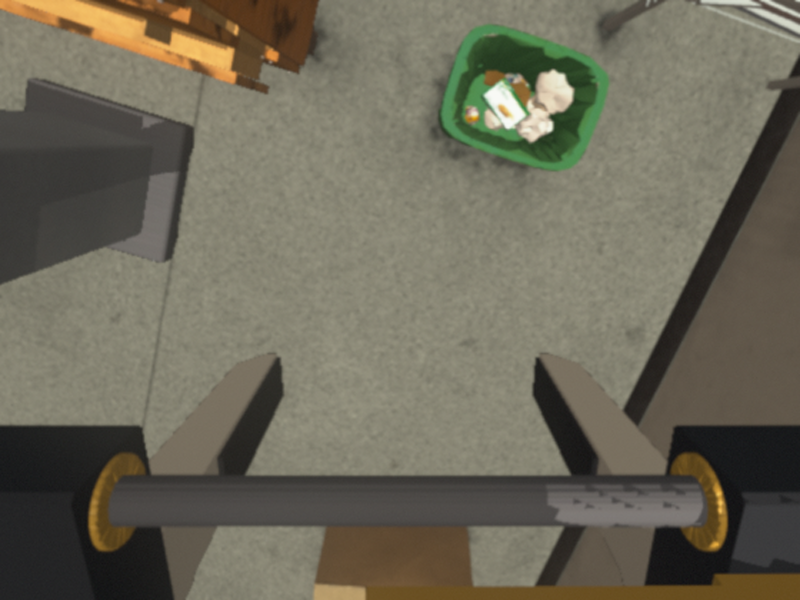

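The jog was refused because every row probably needs all seven keys. The picture shows only the floor and the fingers, since the arm has not moved.

```bash
python3 -m jog '[{"x":0.0275,"y":-0.02,"z":0,"rx":0,"ry":0,"rz":0,"fingers":0.093},{"x":0.0275,"y":-0.02,"z":0,"rx":0,"ry":0,"rz":0,"fingers":0.093},{"x":0.0275,"y":-0.02,"z":0,"rx":0,"ry":0,"rz":0,"fingers":0.093},{"x":0.0275,"y":-0.02,"z":0,"rx":0,"ry":0,"rz":0,"fingers":0.093},{"x":0.0275,"y":-0.02,"z":0,"rx":0,"ry":0,"rz":0,"fingers":0.093},{"x":0.0275,"y":-0.02,"z":0,"rx":0,"ry":0,"rz":0,"fingers":0.093},{"x":0.0275,"y":-0.02,"z":0,"rx":0,"ry":0,"rz":0,"fingers":0.093},{"x":0.0275,"y":-0.02,"z":0,"rx":0,"ry":0,"rz":0,"fingers":0.093},{"x":0.0275,"y":-0.02,"z":0,"rx":0,"ry":0,"rz":0,"fingers":0.093},{"x":0.0275,"y":-0.02,"z":0,"rx":0,"ry":0,"rz":0,"fingers":0.093},{"x":0.0275,"y":-0.02,"z":0,"rx":0,"ry":0,"rz":0,"fingers":0.093},{"x":0.0275,"y":-0.02,"z":0,"rx":0,"ry":0,"rz":0,"fingers":0.093},{"x":0.0275,"y":-0.02,"z":0,"rx":0,"ry":0,"rz":0,"fingers":0.093},{"x":0.0275,"y":-0.02,"z":0,"rx":0,"ry":0,"rz":0,"fingers":0.093},{"x":0,"y":0,"z":0,"rx":0,"ry":0,"rz":0,"fingers":0.093},{"x":0,"y":0,"z":0,"rx":0,"ry":0,"rz":0,"fingers":0.093}]'
cat > look.py <<'E'
from h import *; import sys
s=readout.read_state(); print(s['joint_pos'].round(2), s['position'].round(1),s['tool_rot'].round(3).tolist(),s['time_s'])
ci=camera_info('wrist'); im=capture('wrist'); n=sys.argv[1]; cv2.imwrite(f'pics/{n}.png',im); np.save(f'pics/{n}.npy',ci,allow_pickle=True)
nets('wrist',ci,sys.argv[2:],pinpoint)
cv2.imwrite(f'pics/{n}v.png',cv2.resize(im,(800,600),interpolation=cv2.INTER_CUBIC))
E
python3 look.py w2 movement bezel lug bezel_bead
```

```text
time_s: 2.63
position: [501.3, -308.4, 235.7]
tool_rot: [[0.954, 0.301, 0.0], [0.301, -0.954, 0.0], [0.001, -0.0, -1.0]]
wrist_force: [-0.3, -0.2, -0.1]
opening: 1.002
gripper_force: 0.0
[ 0.48  0.44 -0.03  1.92  0.02  0.79 -0.83] [ 501.3 -308.4  235.7] [[0.954, 0.301, 0.0], [0.301, -0.954, 0.0], [0.001, -0.0, -1.0]] 2.6333
wrist call movement 0.57 [ 471.2 -333.6    3.7] [298. 206.]
wrist call movement 0.57 [ 399.8 -117.3    2.4] [102. 208.]
wrist call bezel 0.85 [ 581.3 -297.5    0. ] [298. 101.]
wrist call lug 0.88 [ 486.6 -320.5   13.1] [292. 192.]
wrist call lug 0.7 [ 398.2 -150.5   19. ] [123. 222.]
wrist call bezel_bead 0.57 [ 581.7 -302.6    7.1] [303. 102.]
wrist call bezel_bead 0.47 [ 609.5 -121.4   -3. ] [140.  17.]
```

View pics/w2v.png

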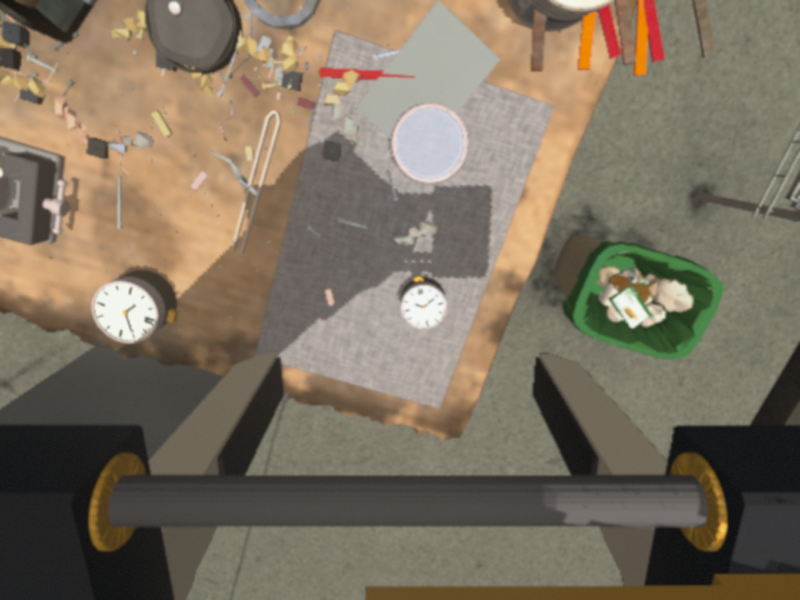

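Scaled 1.43×, this view shows the movement's dial at (423,305) and its lug at (418,279) towards image-up. The bezel is at (429,143), and the look-alike is at (128,310). Next I refine those positions by segmentation.

```bash
cat > seg.py <<'E'
from h import *
def blob(im,uv,lo,r=22,hsv=None):
    u,v=map(int,uv); H=cv2.cvtColor(im,cv2.COLOR_BGR2HSV)
    m=cv2.inRange(H,*hsv) if hsv else cv2.inRange(cv2.cvtColor(im,cv2.COLOR_BGR2GRAY),lo,255)
    k=np.zeros_like(m); k[max(0,v-r):v+r,max(0,u-r):u+r]=255; m&=k
    if hsv is None: m=cv2.morphologyEx(m,cv2.MORPH_CLOSE,np.ones((5,5),np.uint8))
    n,l,st,c=cv2.connectedComponentsWithStats(m)
    i=1+np.argmax(st[1:,4]); 
    cs,_=cv2.findContours((l==i).astype(np.uint8),cv2.RETR_EXTERNAL,cv2.CHAIN_APPROX_NONE)
    h=cv2.convexHull(cs[0])
    return c[i],st[i],h[:,0,:]
def circ(ci,h,z):  # world circle
    P=np.array([p2w(ci,q,z)[:2] for q in h]); c,r=cv2.minEnclosingCircle(P.astype(np.float32)); 
    A=np.c_[2*P,np.ones(len(P))]; x=np.linalg.lstsq(A,(P**2).sum(1),rcond=None)[0]
    return x[:2].round(1),round(np.sqrt(x[2]+x[:2]@x[:2]),1)
if __name__=='__main__':
    for cam,f,mu,bu in [('wrist','w2',(296,214),(300,100)),('top','top0',(387,252),(370,197))]:
        im=cv2.imread(f'pics/{f}.png'); ci=np.load('pics/w2.npy',allow_pickle=True).item() if cam=='wrist' else camera_info('top')
        for lo in (150,180):
            c,s,h=blob(im,mu,lo,24); print(cam,'dial',c.round(1),s,circ(ci,h,30))
        for lo in (150,170):
            c,s,h=blob(im,bu,lo,32); print(cam,'bez',c.round(1),s,circ(ci,h,25.5))
        c,s,h=blob(im,mu,0,30,((15,120,90),(35,255,255))); print(cam,'lug',c,s,p2w(ci,c,16).round(1))
E
python3 seg.py
```

```text
wrist dial [295.5 216.3] [ 272  190   48   48 2008] (array([ 465.4, -330.7]), np.float64(34.7))
wrist dial [296.1 214.9] [280 194  34  40 832] (array([ 469.9, -330.3]), np.float64(19.0))
wrist bez [299.5  98.8] [ 268   68   64   64 4003] (array([ 585.3, -297.2]), np.float64(40.4))
wrist bez [298.8  97.5] [ 268   68   64   64 3645] (array([ 585.7, -298.2]), np.float64(37.3))
wrist lug [292.34482759 195.        ] [289 193   8   5  29] [ 484.6 -321.7   16. ]
top dial [386.  252.1] [375 240  21  27 308] (array([ 470.3, -325.1]), np.float64(26.2))
top dial [386.5 252. ] [379 243  16  18 217] (array([ 471. , -330.1]), np.float64(17.2))
top bez [370.2 198. ] [352 173  38  48 749] (array([ 581.4, -309.2]), np.float64(45.8))
top bez [371.7 194.8] [358 184  25  25 312] (array([ 583.5, -298.4]), np.float64(25.5))
top lug [380.5 244. ] [380 244   2   1   2] [ 485.9 -321.4   16. ]
```

```bash
python3 -m jog '[{"x":0,"y":0,"z":0,"rx":0,"ry":0,"rz":-6.75,"fingers":0.07},{"x":0,"y":0,"z":0,"rx":0,"ry":0,"rz":-6.75,"fingers":0.07},{"x":-0.0075,"y":0.0006,"z":0.028,"rx":0,"ry":0,"rz":0,"fingers":0.07},{"x":-0.0075,"y":0.0006,"z":0.028,"rx":0,"ry":0,"rz":0,"fingers":0.07},{"x":-0.0075,"y":0.0006,"z":0.028,"rx":0,"ry":0,"rz":0,"fingers":0.07},{"x":-0.0075,"y":0.0006,"z":0.028,"rx":0,"ry":0,"rz":0,"fingers":0.07},{"x":-0.0075,"y":0.0004,"z":0.028,"rx":0,"ry":0,"rz":0,"fingers":0.07},{"x":0,"y":0,"z":0,"rx":0,"ry":0,"rz":0,"fingers":0.07},{"x":0,"y":0,"z":0,"rx":0,"ry":0,"rz":0,"fingers":0.07}]'
python3 look.py w3 movement lug
```

```text
time_s: 3.63
position: [467.8, -332.6, 94.9]
tool_rot: [[0.86, 0.51, -0.003], [0.51, -0.86, 0.001], [-0.002, -0.002, -1.0]]
wrist_force: [0.7, -0.4, 0.3]
opening: 0.754
gripper_force: 0.0
[ 0.57  0.61 -0.08  2.06  0.1   0.48 -0.61] [ 467.8 -332.6   94.9] [[0.86, 0.51, -0.003], [0.51, -0.86, 0.001], [-0.002, -0.002, -1.0]] 3.6333
wrist call movement 0.88 [ 471.3 -335.8    3.4] [292. 215.]
wrist call lug 0.68 [ 486.8 -319.7   12.1] [284. 189.]
```

View pics/w3v.png

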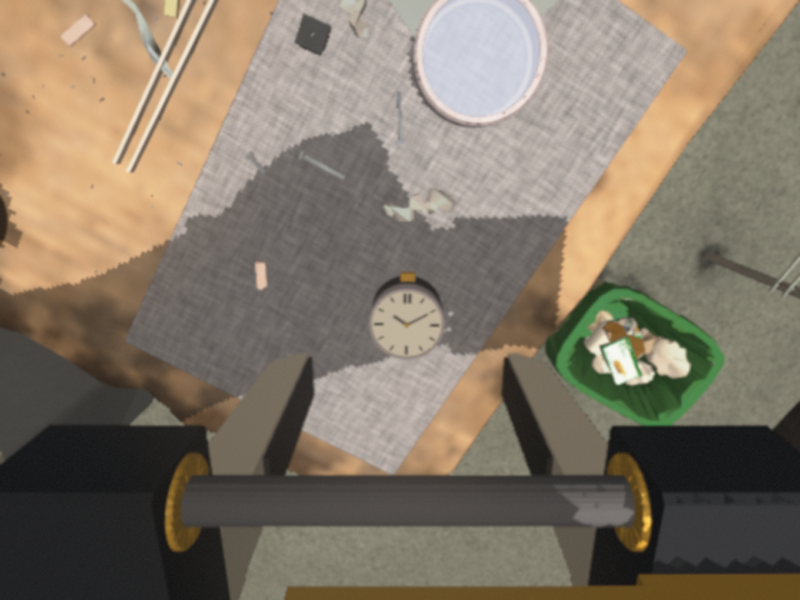

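The dial is at (407,322) scaled, between the fingertips. The double bar at (407,298) and the lug at (408,277) point straight up the picture, along tool +x.

```bash
cat > m.py <<'E'
from seg import *
im=cv2.imread('pics/w3.png'); ci=np.load('pics/w3.npy',allow_pickle=True).item()
for lo in (110,130,150):
    c,s,h=blob(im,(285,225),lo,27); print(c.round(1),s,circ(ci,h,30))
c,s,h=blob(im,(286,194),0,12,((10,110,60),(30,255,255))); print('lug',c,s,p2w(ci,c,17).round(1))
c,s,h=blob(im,(336,38),150,58); print('bez',c.round(1),s,circ(ci,h,25.5))
p=lambda q:w2p(ci,q).round(1); print(p([467.8,-332.6,94.9]),p([467.8,-332.6,78]),p([467.8,-332.6,30]))
E
python3 m.py
```

```text
[284.5 228.5] [ 258  202   54   50 2398] (array([ 465.9, -332.8]), np.float64(20.8))
[285.5 228.3] [ 259  203   53   49 2165] (array([ 467., -333.]), np.float64(18.7))
[285.7 229. ] [ 260  204   52   48 1983] (array([ 467. , -333.4]), np.float64(18.4))
lug [285.06756757 194.04054054] [280 191  11   7  74] [ 485.4 -321.8   17. ]
bez [335.9  47.4] [  278     0   116    96 11054] (array([ 575.4, -302.3]), np.float64(41.6))
[285.2 279.5] [285.3 263.3] [285.5 229.6]
```

```bash
cat >> m.py <<'E'
print('--',p2w(ci,(285,225.7),30).round(1))
e=cv2.Canny(cv2.GaussianBlur(im,(3,3),0),40,120)[190:260,250:320]
best=[]
X,Y=np.meshgrid(np.arange(464,476,.5),np.arange(-338,-326,.5)); t=np.radians(np.arange(0,360,4)); D=cv2.distanceTransform(255-e,cv2.DIST_L2,5)
for r in (16.5,17,17.5):
  for x,y in zip(X.ravel(),Y.ravel()):
    q=np.array([w2p(ci,[x+r*np.cos(a),y+r*np.sin(a),30]) for a in t])-[250,190]; q=q.round().astype(int).clip(0,69)
    best.append((np.minimum(D[q[:,1],q[:,0]],3).mean(),r,x,y))
print(sorted(best)[:4])
E
python3 m.py|sed -n '/--/,$p'
```

```text
-- [ 470.  -330.9   30. ]
[(np.float32(0.24666667), 16.5, np.float64(469.5), np.float64(-330.5)), (np.float32(0.37777779), 16.5, np.float64(470.0), np.float64(-330.5)), (np.float32(0.46444443), 16.5, np.float64(469.5), np.float64(-330.0)), (np.float32(0.49777776), 17, np.float64(469.0), np.float64(-331.0))]
```

```bash
python3 -m jog '[{"x":0.0027,"y":-0.0008,"z":0.01,"rx":0,"ry":0,"rz":0,"fingers":0.06},{"x":0,"y":0,"z":0.015,"rx":0,"ry":0,"rz":0,"fingers":0.06},{"x":0,"y":0,"z":0.015,"rx":0,"ry":0,"rz":0,"fingers":0.06},{"x":0,"y":0,"z":0.01,"rx":0,"ry":0,"rz":0,"fingers":0.06},{"x":0,"y":0,"z":0,"rx":0,"ry":0,"rz":0,"fingers":0.06},{"x":0,"y":0,"z":0,"rx":0,"ry":0,"rz":0,"fingers":0.06}]'
```

```text
time_s: 4.28
position: [471.2, -329.7, 45.5]
tool_rot: [[0.859, 0.512, -0.0], [0.512, -0.859, 0.0], [-0.0, -0.0, -1.0]]
wrist_force: [0.7, 1.0, 0.2]
opening: 0.646
gripper_force: 0.0
```

```bash
python3 -m jog '[{"x":-0.0015,"y":0,"z":0.0065,"rx":0,"ry":0,"rz":0,"fingers":0.06},{"x":0,"y":0,"z":0,"rx":0,"ry":0,"rz":0,"fingers":0.03},{"x":0,"y":0,"z":0,"rx":0,"ry":0,"rz":0,"fingers":0.03},{"x":0,"y":0,"z":0,"rx":0,"ry":0,"rz":0,"fingers":0.03},{"x":0,"y":0,"z":0,"rx":0,"ry":0,"rz":0,"fingers":0.03},{"x":0,"y":0,"z":0,"rx":0,"ry":0,"rz":0,"fingers":0.03}]' 20
```

```text
time_s: 4.78
position: [469.8, -330.9, 39.4]
tool_rot: [[0.859, 0.512, 0.0], [0.512, -0.859, -0.0], [0.0, 0.0, -1.0]]
wrist_force: [0.1, 0.0, 1.2]
opening: 0.366
gripper_force: 20.0
```

```bash
python3 -m jog '[{"x":0,"y":0,"z":-0.028,"rx":0,"ry":0,"rz":0,"fingers":0.03},{"x":0,"y":0,"z":-0.028,"rx":0,"ry":0,"rz":0,"fingers":0.03},{"x":0,"y":0,"z":-0.028,"rx":0,"ry":0,"rz":0,"fingers":0.03},{"x":0,"y":0,"z":-0.026,"rx":0,"ry":0,"rz":0,"fingers":0.03},{"x":0,"y":0,"z":0,"rx":0,"ry":0,"rz":6.16,"fingers":0.03},{"x":0,"y":0,"z":0,"rx":0,"ry":0,"rz":6.16,"fingers":0.03},{"x":0,"y":0,"z":0,"rx":0,"ry":0,"rz":6.16,"fingers":0.03},{"x":0,"y":0,"z":0,"rx":0,"ry":0,"rz":6.16,"fingers":0.03},{"x":0,"y":0,"z":0,"rx":0,"ry":0,"rz":6.16,"fingers":0.03},{"x":-0.0015,"y":-0.028,"z":0,"rx":0,"ry":0,"rz":0,"fingers":0.03},{"x":-0.0015,"y":-0.028,"z":0,"rx":0,"ry":0,"rz":0,"fingers":0.03},{"x":-0.0015,"y":-0.028,"z":0,"rx":0,"ry":0,"rz":0,"fingers":0.03},{"x":-0.0015,"y":-0.028,"z":0,"rx":0,"ry":0,"rz":0,"fingers":0.03},{"x":-0.0015,"y":-0.028,"z":0,"rx":0,"ry":0,"rz":0,"fingers":0.03},{"x":-0.0015,"y":-0.028,"z":0,"rx":0,"ry":0,"rz":0,"fingers":0.03},{"x":-0.0015,"y":-0.028,"z":0,"rx":0,"ry":0,"rz":0,"fingers":0.03},{"x":-0.0015,"y":-0.028,"z":0,"rx":0,"ry":0,"rz":0,"fingers":0.03},{"x":-0.0015,"y":-0.028,"z":0,"rx":0,"ry":0,"rz":0,"fingers":0.03},{"x":-0.0015,"y":-0.028,"z":0,"rx":0,"ry":0,"rz":0,"fingers":0.03}]'
python3 -m jog '[{"x":0,"y":0,"z":0,"rx":0,"ry":0,"rz":0,"fingers":0.03},{"x":0,"y":0,"z":0,"rx":0,"ry":0,"rz":0,"fingers":0.03},{"x":0,"y":0,"z":0,"rx":0,"ry":0,"rz":0,"fingers":0.03}]'
python3 look.py w4 clock_case notch shoulder well_floor lug movement
```

```text
time_s: 6.37
position: [454.4, -49.4, 149.2]
tool_rot: [[1.0, -0.0, 0.0], [-0.0, -1.0, 0.0], [0.0, -0.0, -1.0]]
wrist_force: [0.7, -0.5, -1.6]
opening: 0.366
gripper_force: 20.0
time_s: 6.62
position: [454.8, -51.1, 149.2]
tool_rot: [[1.0, 0.0, 0.0], [0.0, -1.0, -0.0], [0.0, 0.0, -1.0]]
wrist_force: [-0.6, -1.1, -1.4]
opening: 0.371
gripper_force: 20.0
[-0.09  0.43  0.1   2.28 -0.1   0.43 -1.47] [454.8 -51.1 149.2] [[1.0, 0.0, 0.0], [0.0, -1.0, -0.0], [0.0, 0.0, -1.0]] 6.6167
wrist call clock_case 0.62 [458.9  10.2  15.7] [213. 195.]
wrist call notch 0.66 [480.5   9.9  34. ] [207. 175.]
wrist call shoulder 0.83 [457.3  16.1  39. ] [199. 205.]
wrist call well_floor 0.68 [455.5  11.3  26.3] [209. 203.]
wrist call well_floor 0.47 [ 612.4 -119.8   -2.9] [375.  -5.]
wrist call lug 0.85 [ 402.3 -148.5   17.2] [395. 257.]
wrist call lug 0.73 [475.8 -51.6 122.8] [286. 220.]
wrist call movement 0.68 [ 399.9 -117.5    0. ] [356. 251.]
wrist call movement 0.64 [458.2 -53.3 112.5] [289. 242.]
```

View pics/w4v.png

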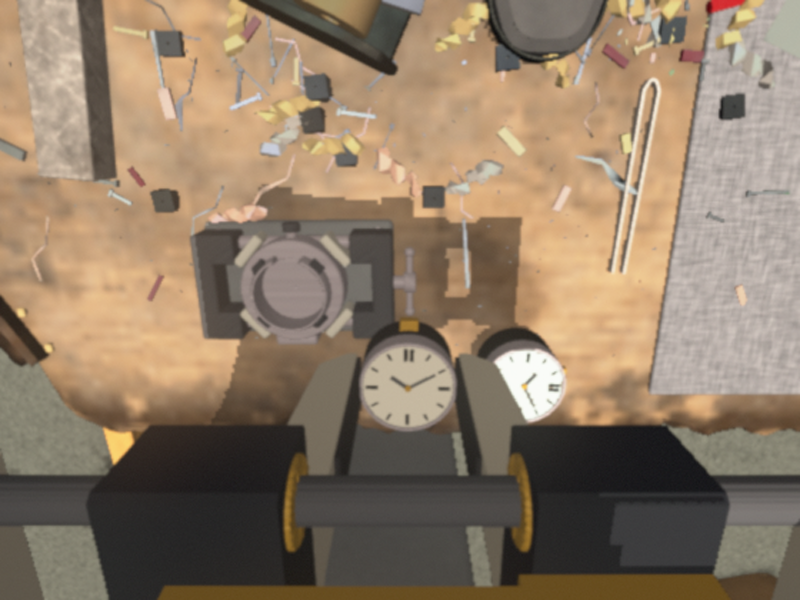

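The held movement shows its dial at (407,388) and lug at (409,326). The case is at (295,287), with its crown at (291,226) pointing up (+x). Next I fit circles to the case and the held dial.

```bash
cat > fit.py <<'E'
from seg import *
def fit(im,ci,c0,rings,box,span=6,step=.5):
    e=cv2.Canny(cv2.GaussianBlur(im,(3,3),0),30,90); D=np.minimum(cv2.distanceTransform(255-e,cv2.DIST_L2,5),3)
    t=np.radians(np.arange(0,360,4)); R=np.concatenate([np.c_[r*np.cos(t),r*np.sin(t),0*t+z] for r,z in rings])
    best=[]
    for x in np.arange(c0[0]-span,c0[0]+span+.1,step):
        for y in np.arange(c0[1]-span,c0[1]+span+.1,step):
            q=np.array([w2p(ci,p+[x,y,0]) for p in R]).round().astype(int)
            best.append((round(float(D[q[:,1].clip(0,419),q[:,0].clip(0,559)].mean()),3),float(x),float(y)))
    return sorted(best)[:4]
E
python3 - <<'E'
from fit import *
im=cv2.imread('pics/w4.png'); ci=np.load('pics/w4.npy',allow_pickle=True).item()
for rings in ([(29,35)],[(19,43.5)],[(20.5,43.5)],[(22,35)],[(29,35),(19,43.5)]): print(rings,fit(im,ci,(457,13),rings,0))
for r in (16.5,): print('dial',fit(im,ci,(455,-51),[(r,139.8)],0,5))
ti=camera_info('top'); t=cv2.imread('pics/top0.png')
print('top',fit(t,ti,(457,13),[(29,35)],0),fit(t,ti,(457,13),[(29,35),(19,43.5)],0))
si=camera_info('side'); t=cv2.imread('pics/side0.png')
print('side',fit(t,si,(457,13),[(29,35)],0),fit(t,si,(457,13),[(29,35),(19,43.5)],0))
c,s,h=blob(im,(286,228),0,12,((10,110,60),(30,255,255))); print('lug',c,s,p2w(ci,c,127.8).round(1))
# case yaw: vice edges / crown
u,v=206,200; a=cv2.resize(im[v-55:v+45,u-75:u+75],(800,533),interpolation=cv2.INTER_CUBIC); cv2.imwrite('pics/c1.png',a)
E
```

```text
[(29, 35)] [(0.76, 456.5, 12.5), (0.776, 457.0, 12.5), (0.851, 456.5, 13.0), (0.853, 457.0, 13.0)]
[(19, 43.5)] [(0.891, 458.0, 12.5), (0.898, 458.5, 12.0), (0.904, 458.5, 12.5), (0.911, 457.5, 12.0)]
[(20.5, 43.5)] [(0.847, 459.0, 11.0), (0.858, 458.5, 11.0), (0.887, 458.5, 11.5), (0.904, 458.0, 11.0)]
[(22, 35)] [(0.684, 457.0, 13.0), (0.713, 457.0, 13.5), (0.78, 456.5, 13.0), (0.784, 457.5, 13.0)]
[(29, 35), (19, 43.5)] [(0.931, 457.5, 12.0), (0.931, 457.5, 12.5), (0.938, 457.0, 12.0), (0.947, 457.0, 12.5)]
dial [(0.669, 455.0, -51.0), (0.691, 454.5, -51.0), (0.713, 454.5, -51.5), (0.727, 454.5, -50.5)]
top [(0.496, 455.5, 7.5), (0.518, 455.0, 7.5), (0.52, 455.5, 8.0), (0.529, 456.0, 7.5)] [(0.508, 456.0, 14.0), (0.519, 455.5, 14.0), (0.521, 456.0, 13.5), (0.526, 456.0, 7.5)]
side [(0.589, 462.5, 15.0), (0.593, 462.5, 14.5), (0.593, 463.0, 14.5), (0.598, 463.0, 15.0)] [(0.627, 457.0, 16.0), (0.632, 457.0, 15.5), (0.634, 457.0, 16.5), (0.639, 456.5, 16.5)]
lug [285.99346405 226.92156863] [279 222  15  11 153] [473.6 -51.5 127.8]
```

View pics/c1.png

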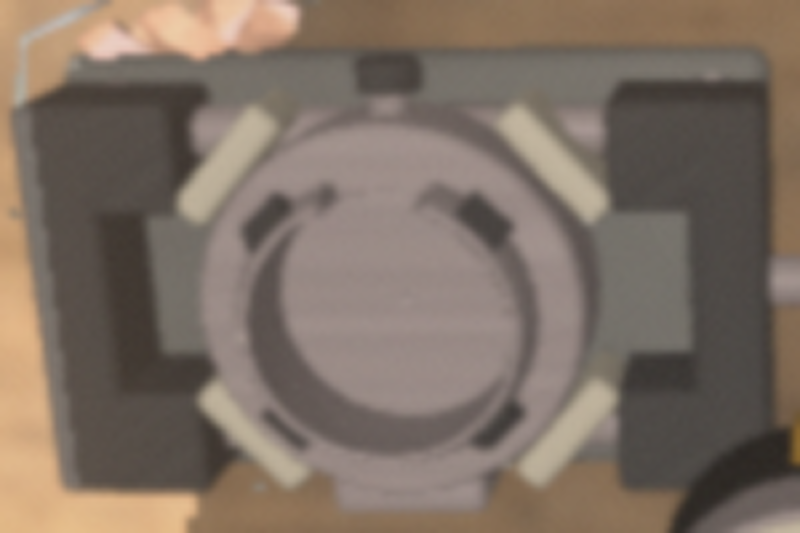

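The crop shows the notch between (325,195) and (425,195), the crown at (390,75), the foot centred at (412,495), and the well open and empty. I'll check the yaw by unprojecting these points.

Run:
```python
from h import *
ci=np.load('pics/w4.npy',allow_pickle=True).item()
f=lambda x,y:(131+x*.1875,145+y*.1876)
for n,q in dict(foot=(412,495),crown=(390,75),nl=(325,195),nr=(425,195),floorc=(400,300),c1=(270,215),c2=(487,218),c3=(283,430),c4=(498,425)).items():
    print(n,[p2w(ci,f(*q),z)[:2].round(1).tolist() for z in (20,25,30,35,40,43.5)])
```

```text
foot [[421.9, 15.4], [424.0, 14.2], [426.1, 13.0], [428.2, 11.8], [430.3, 10.6], [431.8, 9.8]]
crown [[490.4, 14.2], [491.3, 13.0], [492.1, 11.8], [493.0, 10.6], [493.9, 9.5], [494.5, 8.6]]
nl [[471.8, 25.5], [473.0, 24.1], [474.2, 22.7], [475.4, 21.3], [476.6, 20.0], [477.5, 19.0]]
nr [[471.8, 10.1], [473.0, 9.0], [474.2, 7.9], [475.4, 6.8], [476.6, 5.7], [477.5, 4.9]]
floorc [[454.9, 15.1], [456.4, 13.9], [457.9, 12.7], [459.4, 11.5], [461.0, 10.3], [462.0, 9.5]]
c1 [[468.6, 34.2], [469.9, 32.7], [471.1, 31.2], [472.4, 29.6], [473.7, 28.1], [474.6, 27.0]]
c2 [[468.1, 0.7], [469.4, -0.2], [470.7, -1.1], [472.0, -2.1], [473.2, -3.0], [474.1, -3.7]]
c3 [[433.1, 35.3], [435.0, 33.8], [436.9, 32.2], [438.8, 30.7], [440.7, 29.1], [442.1, 28.0]]
c4 [[434.0, 0.8], [435.9, -0.1], [437.8, -1.0], [439.7, -2.0], [441.6, -2.9], [442.9, -3.6]]
```

```bash
python3 -m jog '[{"x":0.0011,"y":-0.032,"z":0,"rx":0,"ry":0,"rz":0,"fingers":0.03},{"x":0.0011,"y":-0.032,"z":0,"rx":0,"ry":0,"rz":0,"fingers":0.03},{"x":0,"y":0,"z":0.019,"rx":0,"ry":0,"rz":0,"fingers":0.03},{"x":0,"y":0,"z":0.019,"rx":0,"ry":0,"rz":0,"fingers":0.03},{"x":0,"y":0,"z":0.019,"rx":0,"ry":0,"rz":0,"fingers":0.03},{"x":0,"y":0,"z":0,"rx":0,"ry":0,"rz":0,"fingers":0.03},{"x":0,"y":0,"z":0,"rx":0,"ry":0,"rz":0,"fingers":0.03},{"x":0,"y":0,"z":0,"rx":0,"ry":0,"rz":0,"fingers":0.03},{"x":0,"y":0,"z":0,"rx":0,"ry":0,"rz":0,"fingers":0.03}]'
python3 look.py w5 shoulder notch lug movement
python3 - <<'E'
from fit import *
im=cv2.imread('pics/w5.png'); ci=np.load('pics/w5.npy',allow_pickle=True).item(); s=readout.read_state(); p=s['position']
print('sh',fit(im,ci,(457,13),[(29,35)],0,5)[:2]); print('dial',fit(im,ci,p[:2],[(16.5,p[2]-9.4)],0,4)[:2])
cv2.imwrite('pics/c2.png',cv2.resize(im[150:300,185:385],(800,600),interpolation=cv2.INTER_CUBIC))
E
```

```text
time_s: 7.72
position: [457.4, 13.0, 93.0]
tool_rot: [[1.0, -0.001, 0.001], [-0.001, -1.0, 0.0], [0.001, -0.0, -1.0]]
wrist_force: [0.4, 0.2, -0.3]
opening: 0.367
gripper_force: 20.0
[-0.21  0.54  0.08  2.33 -0.14  0.28 -1.58] [457.4  13.   93. ] [[1.0, -0.001, 0.001], [-0.001, -1.0, 0.0], [0.001, -0.0, -1.0]] 7.7167
wrist call shoulder 0.6 [457.6  17.   35.1] [279. 234.]
wrist call shoulder 0.59 [460.4  15.3  25.8] [282. 224.]
wrist call notch 0.75 [477.9   6.   34.2] [296. 203.]
wrist call lug 0.93 [ 404.3 -147.1   15.6] [501. 290.]
wrist call lug 0.69 [481.1  14.3  65.5] [283. 214.]
wrist call movement 0.62 [ 400.1 -116.2    1.2] [450. 285.]
wrist call movement 0.58 [477.9  12.7  69.5] [286. 222.]
wrist call movement 0.57 [460.4  10.1  59. ] [290. 245.]
sh [(0.975, 461.0, 13.5), (0.989, 461.5, 13.5)]
dial [(0.538, 457.17324608671544, 13.213336683338222), (0.556, 457.17324608671544, 12.713336683338222)]
```

View pics/c2.png

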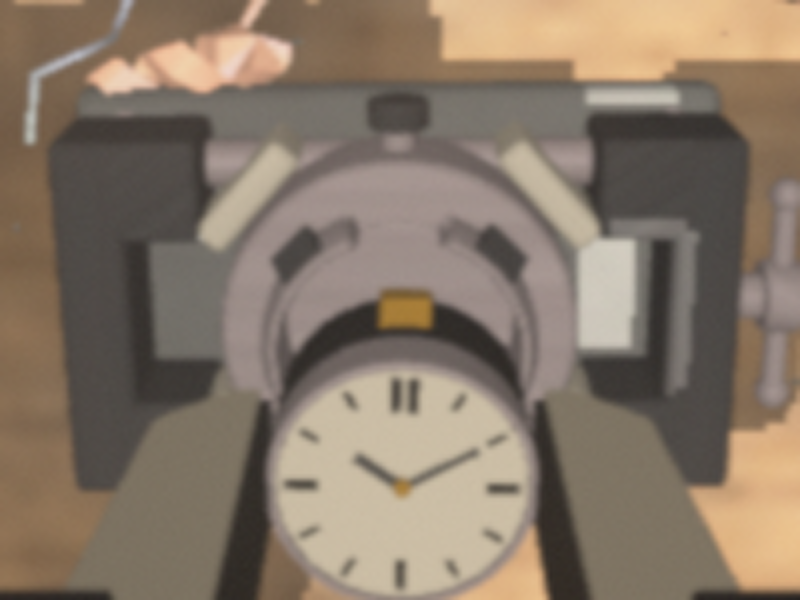

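The crop shows lug (406,310) and dial (402,487) in line with the notch (350–447, row 225) and the crown (398,112). I'll check x from the catches and crown.

Run:
```python
from h import *
ci=np.load('pics/w5.npy',allow_pickle=True).item()
f=lambda x,y:(185+x/4,150+y/4)
for n,q,z in [('c1',(297,252),38.8),('c2',(503,252),38.8),('shoulderTop',(400,160),35),('L',(224,310),35),('R',(577,310),35),('nl',(350,228),39),('nr',(447,228),39)]:
    print(n,p2w(ci,f(*q),z)[:2].round(1))
```

```text
c1 [472.8  28.9]
c2 [472.8  -2.8]
shoulderTop [486.4  13. ]
L [461.8  41. ]
R [461.7 -15.1]
nl [476.7  20.7]
nr [476.7   5.8]
```

```bash
python3 -m jog '[{"x":-0.0002,"y":0,"z":0.006,"rx":0,"ry":0,"rz":0,"fingers":0.03},{"x":0,"y":0,"z":0.006,"rx":0,"ry":0,"rz":0,"fingers":0.03},{"x":0,"y":0,"z":0.004,"rx":0,"ry":0,"rz":0,"fingers":0.03},{"x":0,"y":0,"z":0.004,"rx":0,"ry":0,"rz":0,"fingers":0.03},{"x":0,"y":0,"z":0.002,"rx":0,"ry":0,"rz":0,"fingers":0.03},{"x":0,"y":0,"z":0,"rx":0,"ry":0,"rz":0,"fingers":0.03},{"x":0,"y":0,"z":0,"rx":0,"ry":0,"rz":0,"fingers":0.03},{"x":0,"y":0,"z":0,"rx":0,"ry":0,"rz":0,"fingers":0.03}]'
```

```text
time_s: 8.63
position: [456.9, 13.3, 70.0]
tool_rot: [[1.0, -0.0, 0.0], [-0.0, -1.0, -0.0], [0.0, 0.0, -1.0]]
wrist_force: [2.7, 0.3, -2.4]
opening: 0.367
gripper_force: 20.0
```

```bash
python3 -m jog '[{"x":0.0004,"y":0,"z":0.002,"rx":0,"ry":0,"rz":0,"fingers":0.03},{"x":0,"y":0,"z":0.002,"rx":0,"ry":0,"rz":0,"fingers":0.03},{"x":0,"y":0,"z":0.002,"rx":0,"ry":0,"rz":0,"fingers":0.03},{"x":0,"y":0,"z":0.001,"rx":0,"ry":0,"rz":0,"fingers":0.03},{"x":0,"y":0,"z":0,"rx":0,"ry":0,"rz":0,"fingers":0.03},{"x":0,"y":0,"z":0,"rx":0,"ry":0,"rz":0,"fingers":0.03}]'
```

```text
time_s: 9.13
position: [457.1, 13.3, 63.0]
tool_rot: [[1.0, -0.0, -0.0], [-0.0, -1.0, 0.0], [-0.0, -0.0, -1.0]]
wrist_force: [2.6, 0.1, -0.8]
opening: 0.37
gripper_force: 20.0
```

```bash
python3 -m jog '[{"x":0.0003,"y":0,"z":0.0006,"rx":0,"ry":0,"rz":0,"fingers":0.03},{"x":0,"y":0,"z":0,"rx":0,"ry":0,"rz":0,"fingers":0.03},{"x":0,"y":0,"z":0,"rx":0,"ry":0,"rz":0,"fingers":0.055},{"x":0,"y":0,"z":0,"rx":0,"ry":0,"rz":0,"fingers":0.055},{"x":0,"y":0,"z":0,"rx":0,"ry":0,"rz":0,"fingers":0.055},{"x":0,"y":0,"z":0,"rx":0,"ry":0,"rz":0,"fingers":0.055},{"x":0,"y":0,"z":0,"rx":0,"ry":0,"rz":0,"fingers":0.055},{"x":0,"y":0,"z":-0.02,"rx":0,"ry":0,"rz":0,"fingers":0.055},{"x":0,"y":0,"z":-0.03,"rx":0,"ry":0,"rz":0,"fingers":0.093},{"x":0,"y":0,"z":-0.03,"rx":0,"ry":0,"rz":0,"fingers":0.093},{"x":0,"y":0,"z":0,"rx":0,"ry":0,"rz":0,"fingers":0.093},{"x":0,"y":0,"z":0,"rx":0,"ry":0,"rz":0,"fingers":0.093}]'
python3 look.py w6 movement lug notch shoulder
python3 - <<'E'
from fit import *
im=cv2.imread('pics/w6.png'); ci=np.load('pics/w6.npy',allow_pickle=True).item()
print('sh',fit(im,ci,(457,13),[(29,35)],0,4)[:2]); 
for z in (49,53,57): print('dial',z,fit(im,ci,(457,13),[(16.5,z)],0,4)[:2])
u,v=w2p(ci,[457,13,50]).astype(int); print(u,v); cv2.imwrite('pics/c3.png',cv2.resize(im[v-50:v+50,u-65:u+65],(780,600),interpolation=cv2.INTER_CUBIC))
E
```

```text
time_s: 10.13
position: [458.1, 13.4, 143.7]
tool_rot: [[1.0, 0.0, 0.003], [0.0, -1.0, 0.001], [0.003, -0.001, -1.0]]
wrist_force: [-0.7, 0.2, -0.2]
opening: 0.827
gripper_force: 0.0
[-0.24  0.44  0.12  2.29 -0.12  0.41 -1.59] [458.1  13.4 143.7] [[1.0, 0.0, 0.003], [0.0, -1.0, 0.001], [0.003, -0.001, -1.0]] 10.1333
wrist call movement 0.97 [457.1  10.5  25.2] [289. 207.]
wrist call movement 0.94 [ 398.3 -118.7    2.6] [429. 260.]
wrist call lug 0.68 [477.3  14.   36.8] [284. 186.]
wrist call lug 0.67 [ 401.5 -144.2   15.9] [464. 264.]
wrist call notch 0.75 [477.7  10.2  32.1] [289. 184.]
sh [(0.813, 457.0, 13.0), (0.853, 457.0, 14.0)]
dial 49 [(0.5, 455.5, 13.5), (0.527, 455.5, 13.0)]
dial 53 [(0.26, 457.0, 13.5), (0.347, 457.0, 13.0)]
dial 57 [(0.378, 458.0, 13.5), (0.387, 458.5, 13.5)]
285 217
```

View pics/c3.png

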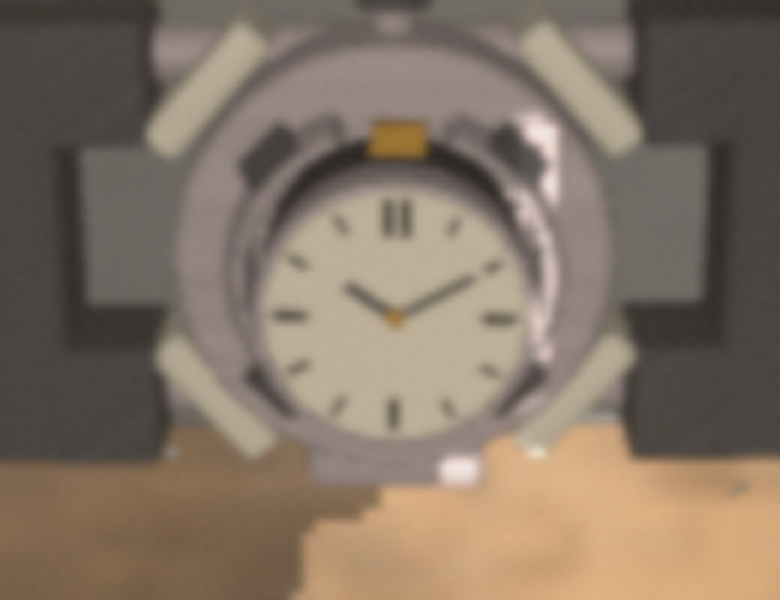

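The movement is seated: the lug at (398,140) sits between the notch walls, and the dial is centred at the right height, with the z = 53 fit best. Now the bezel.

```bash
python3 -m jog '[{"x":0.0103,"y":0.026,"z":0,"rx":0,"ry":0,"rz":0,"fingers":0.08},{"x":0.0103,"y":0.026,"z":0,"rx":0,"ry":0,"rz":0,"fingers":0.08},{"x":0.0103,"y":0.026,"z":0,"rx":0,"ry":0,"rz":0,"fingers":0.08},{"x":0.0103,"y":0.026,"z":0,"rx":0,"ry":0,"rz":0,"fingers":0.08},{"x":0.0103,"y":0.026,"z":0,"rx":0,"ry":0,"rz":0,"fingers":0.08},{"x":0.0103,"y":0.026,"z":0,"rx":0,"ry":0,"rz":0,"fingers":0.08},{"x":0.0103,"y":0.026,"z":0,"rx":0,"ry":0,"rz":0,"fingers":0.08},{"x":0.0103,"y":0.026,"z":0,"rx":0,"ry":0,"rz":0,"fingers":0.08},{"x":0.0103,"y":0.026,"z":0,"rx":0,"ry":0,"rz":0,"fingers":0.08},{"x":0.0103,"y":0.026,"z":0,"rx":0,"ry":0,"rz":0,"fingers":0.08},{"x":0.0103,"y":0.026,"z":0,"rx":0,"ry":0,"rz":0,"fingers":0.08},{"x":0.0103,"y":0.026,"z":0,"rx":0,"ry":0,"rz":0,"fingers":0.08},{"x":0,"y":0,"z":0.02,"rx":0,"ry":0,"rz":0,"fingers":0.08},{"x":0,"y":0,"z":0.02,"rx":0,"ry":0,"rz":0,"fingers":0.08},{"x":0,"y":0,"z":0,"rx":0,"ry":0,"rz":0,"fingers":0.08},{"x":0,"y":0,"z":0,"rx":0,"ry":0,"rz":0,"fingers":0.08},{"x":0,"y":0,"z":0,"rx":0,"ry":0,"rz":0,"fingers":0.08}]'
python3 look.py w7 bezel bezel_bead
python3 - <<'E'
from fit import *
im=cv2.imread('pics/w7.png'); ci=np.load('pics/w7.npy',allow_pickle=True).item()
for rg in ([(27.5,25.5)],[(26.5,25.5)],[(25.5,25.5)],[(27.5,3)]): print(rg,fit(im,ci,(582,-298),rg,0,6)[:2])
E
```

```text
time_s: 11.8
position: [580.9, -298.5, 102.4]
tool_rot: [[1.0, 0.0, -0.001], [0.0, -1.0, 0.0], [-0.001, -0.0, -1.0]]
wrist_force: [-0.7, 0.2, -0.1]
opening: 0.861
gripper_force: 0.0
[ 0.34  0.67  0.07  1.88 -0.08  0.6  -1.11] [ 580.9 -298.5  102.4] [[1.0, 0.0, -0.001], [0.0, -1.0, 0.0], [-0.001, -0.0, -1.0]] 11.8
wrist call bezel 0.77 [ 583.2 -302.1   -2.7] [290. 208.]
wrist call bezel_bead 0.56 [ 583.9 -301.9    1. ] [290. 208.]
wrist call bezel_bead 0.37 [ 5.822e+02 -2.999e+02  1.000e-01] [287. 210.]
[(27.5, 25.5)] [(1.064, 583.0, -298.0), (1.071, 583.0, -297.0)]
[(26.5, 25.5)] [(0.744, 583.5, -298.0), (0.749, 584.0, -298.0)]
[(25.5, 25.5)] [(0.6, 585.0, -298.5), (0.713, 585.0, -299.0)]
[(27.5, 3)] [(0.78, 577.0, -299.5), (0.782, 577.0, -299.0)]
```

View pics/w7v.png

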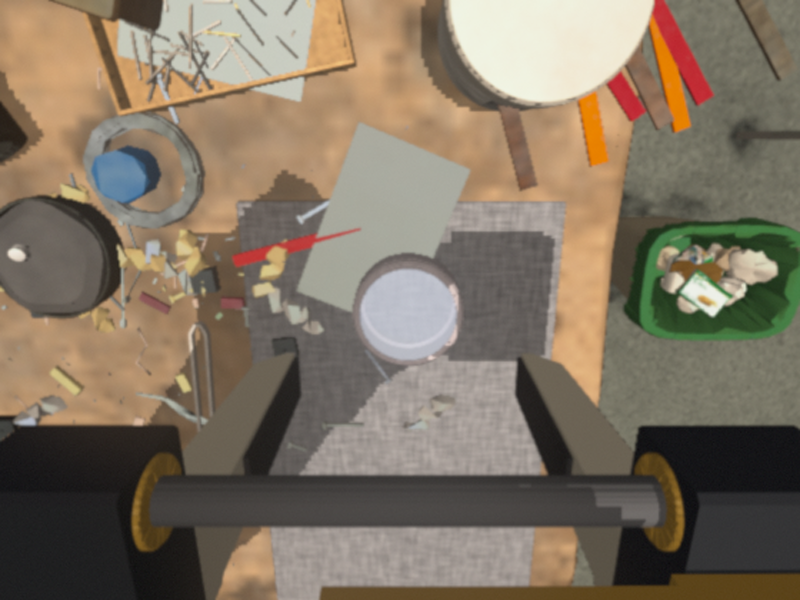

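The bezel ring spans x 353–462 and y 253–365 (scaled), centred between the fingertips, with the fingers clear of the pen pot and tin. I'll descend and grip it.

```bash
python3 -m jog '[{"x":0.0024,"y":-0.0003,"z":0.01,"rx":0,"ry":0,"rz":0,"fingers":0.068},{"x":0,"y":0,"z":0.015,"rx":0,"ry":0,"rz":0,"fingers":0.068},{"x":0,"y":0,"z":0.015,"rx":0,"ry":0,"rz":0,"fingers":0.068},{"x":0,"y":0,"z":0.015,"rx":0,"ry":0,"rz":0,"fingers":0.068},{"x":0,"y":0,"z":0.01,"rx":0,"ry":0,"rz":0,"fingers":0.068},{"x":0,"y":0,"z":0,"rx":0,"ry":0,"rz":0,"fingers":0.068},{"x":0,"y":0,"z":0,"rx":0,"ry":0,"rz":0,"fingers":0.068},{"x":0,"y":0,"z":0,"rx":0,"ry":0,"rz":0,"fingers":0.068}]'
python3 look.py w8
python3 - <<'E'
from fit import *
im=cv2.imread('pics/w8.png'); ci=np.load('pics/w8.npy',allow_pickle=True).item()
for rg in ([(27.5,25.5)],[(27,25.5)],[(26.5,25.5)],[(25.5,25.5)]): print(rg,fit(im,ci,(583,-298),rg,0,5)[:2])
E
```

```text
time_s: 12.62
position: [583.8, -298.7, 38.1]
tool_rot: [[1.0, -0.0, 0.001], [-0.0, -1.0, -0.0], [0.001, 0.0, -1.0]]
wrist_force: [1.0, -0.8, 0.3]
opening: 0.735
gripper_force: 0.0
[ 0.35  0.76  0.06  1.9  -0.09  0.48 -1.1 ] [ 583.8 -298.7   38.1] [[1.0, -0.0, 0.001], [-0.0, -1.0, -0.0], [0.001, 0.0, -1.0]] 12.6167
[(27.5, 25.5)] [(1.32, 588.0, -299.5), (1.342, 588.0, -299.0)]
[(27, 25.5)] [(0.88, 583.0, -298.5), (0.893, 583.5, -298.5)]
[(26.5, 25.5)] [(0.678, 583.5, -299.0), (0.702, 583.5, -298.5)]
[(25.5, 25.5)] [(0.953, 585.0, -298.0), (0.973, 585.0, -297.5)]
```

```bash
python3 -m jog '[{"x":-0.0002,"y":0,"z":0.006,"rx":0,"ry":0,"rz":0,"fingers":0.068},{"x":0,"y":0,"z":0.005,"rx":0,"ry":0,"rz":0,"fingers":0.068},{"x":0,"y":0,"z":0,"rx":0,"ry":0,"rz":0,"fingers":0.068},{"x":0,"y":0,"z":0,"rx":0,"ry":0,"rz":0,"fingers":0.045},{"x":0,"y":0,"z":0,"rx":0,"ry":0,"rz":0,"fingers":0.045},{"x":0,"y":0,"z":0,"rx":0,"ry":0,"rz":0,"fingers":0.045},{"x":0,"y":0,"z":0,"rx":0,"ry":0,"rz":0,"fingers":0.045},{"x":0,"y":0,"z":0,"rx":0,"ry":0,"rz":0,"fingers":0.045}]' 50
```

```text
time_s: 13.33
position: [583.2, -298.5, 26.6]
tool_rot: [[1.0, -0.0, 0.0], [-0.0, -1.0, -0.0], [0.0, 0.0, -1.0]]
wrist_force: [-0.4, 0.4, 0.1]
opening: 0.58
gripper_force: 50.0
```

```bash
python3 -m jog '[{"x":0,"y":0,"z":-0.026,"rx":0,"ry":0,"rz":0,"fingers":0.045},{"x":0,"y":0,"z":-0.026,"rx":0,"ry":0,"rz":0,"fingers":0.045},{"x":0,"y":0,"z":-0.026,"rx":0,"ry":0,"rz":0,"fingers":0.045},{"x":0,"y":0,"z":-0.026,"rx":0,"ry":0,"rz":0,"fingers":0.045},{"x":-0.0105,"y":-0.026,"z":0,"rx":0,"ry":0,"rz":0,"fingers":0.045},{"x":-0.0105,"y":-0.026,"z":0,"rx":0,"ry":0,"rz":0,"fingers":0.045},{"x":-0.0105,"y":-0.026,"z":0,"rx":0,"ry":0,"rz":0,"fingers":0.045},{"x":-0.0105,"y":-0.026,"z":0,"rx":0,"ry":0,"rz":0,"fingers":0.045},{"x":-0.0105,"y":-0.026,"z":0,"rx":0,"ry":0,"rz":0,"fingers":0.045},{"x":-0.0105,"y":-0.026,"z":0,"rx":0,"ry":0,"rz":0,"fingers":0.045},{"x":-0.0105,"y":-0.026,"z":0,"rx":0,"ry":0,"rz":0,"fingers":0.045},{"x":-0.0105,"y":-0.026,"z":0,"rx":0,"ry":0,"rz":0,"fingers":0.045},{"x":-0.0105,"y":-0.026,"z":0,"rx":0,"ry":0,"rz":0,"fingers":0.045},{"x":-0.0105,"y":-0.026,"z":0,"rx":0,"ry":0,"rz":0,"fingers":0.045},{"x":-0.0105,"y":-0.026,"z":0,"rx":0,"ry":0,"rz":0,"fingers":0.045},{"x":-0.0105,"y":-0.026,"z":0,"rx":0,"ry":0,"rz":0,"fingers":0.045},{"x":0,"y":0,"z":0,"rx":0,"ry":0,"rz":0,"fingers":0.045},{"x":0,"y":0,"z":0,"rx":0,"ry":0,"rz":0,"fingers":0.045},{"x":0,"y":0,"z":0,"rx":0,"ry":0,"rz":0,"fingers":0.045},{"x":0,"y":0,"z":0,"rx":0,"ry":0,"rz":0,"fingers":0.045}]'
python3 look.py w9
python3 - <<'E'
from fit import *
im=cv2.imread('pics/w9.png'); ci=np.load('pics/w9.npy',allow_pickle=True).item(); p=readout.read_state()['position']; z=p[2]-1.1
for r in (27.5,27,26.5,26): print(r,fit(im,ci,p[:2],[(r,z)],0,4)[:2])
E
```

```text
time_s: 15.0
position: [457.8, 12.7, 130.6]
tool_rot: [[1.0, -0.002, 0.001], [-0.002, -1.0, -0.0], [0.001, 0.0, -1.0]]
wrist_force: [0.1, 0.2, -1.6]
opening: 0.584
gripper_force: 50.0
[-0.24  0.46  0.12  2.3  -0.14  0.38 -1.57] [457.8  12.7 130.6] [[1.0, -0.002, 0.001], [-0.002, -1.0, -0.0], [0.001, 0.0, -1.0]] 15.0
27.5 [(0.713, 459.19643822822934, 13.003220301222392), (0.729, 459.19643822822934, 12.503220301222392)]
27 [(0.64, 458.19643822822934, 12.503220301222392), (0.66, 458.19643822822934, 13.003220301222392)]
26.5 [(0.376, 458.19643822822934, 12.503220301222392), (0.482, 458.19643822822934, 13.003220301222392)]
26 [(0.78, 460.69643822822934, 12.503220301222392), (0.82, 460.69643822822934, 12.003220301222392)]
```

```bash
python3 -m jog '[{"x":-0.001,"y":-0.0005,"z":0.012,"rx":0,"ry":0,"rz":0,"fingers":0.045},{"x":0,"y":0,"z":0.015,"rx":0,"ry":0,"rz":0,"fingers":0.045},{"x":0,"y":0,"z":0.015,"rx":0,"ry":0,"rz":0,"fingers":0.045},{"x":0,"y":0,"z":0.01,"rx":0,"ry":0,"rz":0,"fingers":0.045},{"x":0,"y":0,"z":0.005,"rx":0,"ry":0,"rz":0,"fingers":0.045},{"x":0,"y":0,"z":0.003,"rx":0,"ry":0,"rz":0,"fingers":0.045},{"x":0,"y":0,"z":0,"rx":0,"ry":0,"rz":0,"fingers":0.045},{"x":0,"y":0,"z":0,"rx":0,"ry":0,"rz":0,"fingers":0.045},{"x":0,"y":0,"z":0,"rx":0,"ry":0,"rz":0,"fingers":0.045}]'
```

```text
time_s: 15.8
position: [456.5, 13.9, 71.0]
tool_rot: [[1.0, -0.0, 0.001], [-0.0, -1.0, 0.0], [0.001, -0.0, -1.0]]
wrist_force: [-0.1, -0.5, -1.0]
opening: 0.579
gripper_force: 50.0
```

```bash
python3 -m jog '[{"x":0,"y":0,"z":0.001,"rx":0,"ry":0,"rz":0,"fingers":0.045},{"x":0,"y":0,"z":0.001,"rx":0,"ry":0,"rz":0,"fingers":0.045},{"x":0,"y":0,"z":0.001,"rx":0,"ry":0,"rz":0,"fingers":0.045},{"x":0,"y":0,"z":0,"rx":0,"ry":0,"rz":0,"fingers":0.045},{"x":0,"y":0,"z":0,"rx":0,"ry":0,"rz":0,"fingers":0.045}]'
```

```text
time_s: 16.22
position: [456.2, 14.1, 67.5]
tool_rot: [[1.0, 0.0, -0.0], [0.0, -1.0, -0.0], [-0.0, 0.0, -1.0]]
wrist_force: [0.2, -0.8, -1.3]
opening: 0.58
gripper_force: 50.0
```

```bash
python3 -m jog '[{"x":0.0002,"y":0.0006,"z":0.001,"rx":0,"ry":0,"rz":0,"fingers":0.045},{"x":0,"y":0,"z":0.001,"rx":0,"ry":0,"rz":0,"fingers":0.045},{"x":0,"y":0,"z":0.001,"rx":0,"ry":0,"rz":0,"fingers":0.045},{"x":0,"y":0,"z":0,"rx":0,"ry":0,"rz":0,"fingers":0.045},{"x":0,"y":0,"z":0,"rx":0,"ry":0,"rz":0,"fingers":0.045},{"x":0,"y":0,"z":0,"rx":0,"ry":0,"rz":0,"fingers":0.045}]'
```

```text
time_s: 16.72
position: [457.0, 13.5, 64.6]
tool_rot: [[1.0, -0.0, 0.001], [-0.0, -1.0, 0.0], [0.001, -0.0, -1.0]]
wrist_force: [2.7, -0.7, 0.2]
opening: 0.585
gripper_force: 50.0
```

```bash
python3 -m jog '[{"x":0.0005,"y":0,"z":0.0005,"rx":0,"ry":0,"rz":0,"fingers":0.045},{"x":0,"y":0,"z":0.0005,"rx":0,"ry":0,"rz":0,"fingers":0.045},{"x":0,"y":0,"z":0,"rx":0,"ry":0,"rz":0,"fingers":0.045},{"x":0,"y":0,"z":0,"rx":0,"ry":0,"rz":0,"fingers":0.045},{"x":0,"y":0,"z":0,"rx":0,"ry":0,"rz":0,"fingers":0.045}]'
```

```text
time_s: 17.13
position: [457.4, 13.5, 63.6]
tool_rot: [[1.0, -0.0, 0.001], [-0.0, -1.0, 0.0], [0.001, -0.0, -1.0]]
wrist_force: [2.5, -0.6, 1.5]
opening: 0.582
gripper_force: 50.0
```

```bash
python3 -m jog '[{"x":0.0004,"y":0,"z":0.0005,"rx":0,"ry":0,"rz":0,"fingers":0.045},{"x":0,"y":0,"z":0.0005,"rx":0,"ry":0,"rz":0,"fingers":0.045},{"x":0,"y":0,"z":0,"rx":0,"ry":0,"rz":0,"fingers":0.045},{"x":0,"y":0,"z":0,"rx":0,"ry":0,"rz":0,"fingers":0.045},{"x":0,"y":0,"z":0,"rx":0,"ry":0,"rz":0,"fingers":0.045}]'
```

```text
time_s: 17.55
position: [457.5, 13.4, 62.7]
tool_rot: [[1.0, -0.0, 0.0], [-0.0, -1.0, 0.0], [0.0, -0.0, -1.0]]
wrist_force: [2.4, 0.2, 5.0]
opening: 0.584
gripper_force: 50.0
```

```bash
python3 -m jog '[{"x":0.0003,"y":0,"z":0.0005,"rx":0,"ry":0,"rz":0,"fingers":0.045},{"x":0,"y":0,"z":0.0005,"rx":0,"ry":0,"rz":0,"fingers":0.045},{"x":0,"y":0,"z":0,"rx":0,"ry":0,"rz":0,"fingers":0.045},{"x":0,"y":0,"z":0,"rx":0,"ry":0,"rz":0,"fingers":0.045},{"x":0,"y":0,"z":0,"rx":0,"ry":0,"rz":0,"fingers":0.045}]'
```

```text
time_s: 17.97
position: [457.7, 13.4, 61.8]
tool_rot: [[1.0, -0.0, 0.0], [-0.0, -1.0, 0.0], [0.0, -0.0, -1.0]]
wrist_force: [1.3, -0.6, 8.2]
opening: 0.584
gripper_force: 50.0
```

```bash
python3 -m jog '[{"x":0.0001,"y":0,"z":0.0005,"rx":0,"ry":0,"rz":0,"fingers":0.045},{"x":0,"y":0,"z":0.0005,"rx":0,"ry":0,"rz":0,"fingers":0.045},{"x":0,"y":0,"z":0,"rx":0,"ry":0,"rz":0,"fingers":0.045},{"x":0,"y":0,"z":0,"rx":0,"ry":0,"rz":0,"fingers":0.045},{"x":0,"y":0,"z":0,"rx":0,"ry":0,"rz":0,"fingers":0.045}]'
```

```text
time_s: 18.38
position: [457.5, 13.4, 60.1]
tool_rot: [[1.0, -0.0, -0.001], [-0.0, -1.0, -0.0], [-0.001, 0.0, -1.0]]
wrist_force: [3.4, -0.1, -9.2]
opening: 0.578
gripper_force: 50.0
```

```bash
python3 -m jog '[{"x":0,"y":0,"z":0.0005,"rx":0,"ry":0,"rz":0,"fingers":0.045},{"x":0,"y":0,"z":0.0003,"rx":0,"ry":0,"rz":0,"fingers":0.045},{"x":0,"y":0,"z":0,"rx":0,"ry":0,"rz":0,"fingers":0.045},{"x":0,"y":0,"z":0,"rx":0,"ry":0,"rz":0,"fingers":0.045},{"x":0,"y":0,"z":0,"rx":0,"ry":0,"rz":0,"fingers":0.045}]'
```

```text
time_s: 18.8
position: [457.4, 13.4, 59.5]
tool_rot: [[1.0, -0.0, -0.001], [-0.0, -1.0, -0.0], [-0.001, 0.0, -1.0]]
wrist_force: [3.5, 0.3, -10.4]
opening: 0.583
gripper_force: 50.0
```

The force dropped and reversed, so the catches have snapped over the bead. I'll continue down to the seat in small steps.

```bash
python3 -m jog '[{"x":0.0002,"y":0,"z":0.0004,"rx":0,"ry":0,"rz":0,"fingers":0.045},{"x":0,"y":0,"z":0.0004,"rx":0,"ry":0,"rz":0,"fingers":0.045},{"x":0,"y":0,"z":0,"rx":0,"ry":0,"rz":0,"fingers":0.045},{"x":0,"y":0,"z":0,"rx":0,"ry":0,"rz":0,"fingers":0.045},{"x":0,"y":0,"z":0,"rx":0,"ry":0,"rz":0,"fingers":0.045}]'
```

```text
time_s: 19.22
position: [457.7, 13.5, 59.0]
tool_rot: [[1.0, -0.0, -0.0], [-0.0, -1.0, 0.0], [-0.0, -0.0, -1.0]]
wrist_force: [0.8, -0.5, -2.3]
opening: 0.58
gripper_force: 50.0
```

```bash
python3 -m jog '[{"x":0,"y":0,"z":0.0004,"rx":0,"ry":0,"rz":0,"fingers":0.045},{"x":0,"y":0,"z":0.0002,"rx":0,"ry":0,"rz":0,"fingers":0.045},{"x":0,"y":0,"z":0,"rx":0,"ry":0,"rz":0,"fingers":0.045},{"x":0,"y":0,"z":0,"rx":0,"ry":0,"rz":0,"fingers":0.045},{"x":0,"y":0,"z":0,"rx":0,"ry":0,"rz":0,"fingers":0.045}]'
```

```text
time_s: 19.63
position: [457.6, 13.4, 58.4]
tool_rot: [[1.0, -0.0, -0.001], [-0.0, -1.0, 0.0], [-0.001, -0.0, -1.0]]
wrist_force: [-1.9, -0.2, 4.7]
opening: 0.583
gripper_force: 50.0
```

```bash
python3 -m jog '[{"x":-0.0002,"y":0,"z":0.0003,"rx":0,"ry":0,"rz":0,"fingers":0.045},{"x":0,"y":0,"z":0.0002,"rx":0,"ry":0,"rz":0,"fingers":0.045},{"x":0,"y":0,"z":0,"rx":0,"ry":0,"rz":0,"fingers":0.045},{"x":0,"y":0,"z":0,"rx":0,"ry":0,"rz":0,"fingers":0.045},{"x":0,"y":0,"z":0,"rx":0,"ry":0,"rz":0,"fingers":0.045},{"x":0,"y":0,"z":0,"rx":0,"ry":0,"rz":0,"fingers":0.045}]'
```

```text
time_s: 20.13
position: [457.6, 13.5, 58.4]
tool_rot: [[1.0, -0.0, 0.0], [-0.0, -1.0, 0.0], [0.0, -0.0, -1.0]]
wrist_force: [-1.5, -0.0, 13.8]
opening: 0.581
gripper_force: 50.0
```

```bash
python3 -m jog '[{"x":0,"y":0,"z":-0.0001,"rx":0,"ry":0,"rz":0,"fingers":0.045},{"x":0,"y":0,"z":0,"rx":0,"ry":0,"rz":0,"fingers":0.045},{"x":0,"y":0,"z":0,"rx":0,"ry":0,"rz":0,"fingers":0.045},{"x":0,"y":0,"z":0,"rx":0,"ry":0,"rz":0,"fingers":0.045},{"x":0,"y":0,"z":0,"rx":0,"ry":0,"rz":0,"fingers":0.045},{"x":0,"y":0,"z":0,"rx":0,"ry":0,"rz":0,"fingers":0.045}]'
```

```text
time_s: 20.63
position: [457.6, 13.5, 58.4]
tool_rot: [[1.0, -0.0, 0.0], [-0.0, -1.0, 0.0], [0.0, -0.0, -1.0]]
wrist_force: [-1.4, -0.1, 11.4]
opening: 0.584
gripper_force: 50.0
```

```bash
python3 -c "
from station import manip; print(manip.hand_in())"
```

```text
the job is handed in; nothing more can be done
None
```

I handed the job in at 20.6 s, but the hand-in gave no verdict: the movement is seated with its lug in the notch, and the bezel has snapped on, sits at shoulder height within about 0.2 mm, and is still gripped and pressed down with about 11 N.

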